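# Scrape the offcuts out of the cutting box

### The arm

A 6-joint arm with a two-finger parallel gripper is mounted at the origin on a cart in front of the work surface, level with it; the furniture and walls round the work are solid. World frame = base frame: x ahead of the robot, y to its left, z up, the work surface at z = 0. Lengths are in m, angles in rad, forces in N, time in s.
With the tool pointing down it reaches from about 0.35 to 0.775 m from the base axis. Payload 5.5 kg.
Tool frame: the origin (TCP) lies midway between the tips of the shut fingers; the grasp point (between the pads) lies grasp_offset behind it (grasp_offset is the distance from the TCP to the grasp point, in m); z points along the fingers, y is the line along which they close (so a half turn about z gives the same grasp; the last joint's range is limited). The gripper opens to 85 mm and grips with 20 to 120 N. Pads are 22 mm wide; open, the fingers measure 114 mm over their backs; the gripper's body (76 mm by 85 mm) begins 54 mm behind the grasp point. The pads swing forward as they close: fully open they stand 13 mm farther back than shut.
Start: joints at [1.055, 0.313, 0.046, 1.304, 0, 1.431], TCP at [0.211, 0.535, 0.231] pointing down, gripper open.
Joint ranges: [-2.76, 2.76], [-0.86, 1.69], [-1.03, 1.26], [-2.2, 2.34], [-1.47, 1.5], [-3.14, 3.14]. Speed limits (rad/s): [2.57, 2.57, 3.14, 3.14, 3.14, 3.14].

### API

Orientations are given as a unit quaternion [w, x, y, z].
In Python, from workcell import * gives the robot as it stands.
- The arm moves only by the tool step_arm, never from a script. Its argument "deltas" is a list of rows, each a list of 7 numbers: the shift along the world's x, y, z in mm, then the turn, a rotation vector about the world's x, y, z in degrees, then the gripper's target within -1 to 1 (fully open at 1, half-way at 0, shut at -1). A call has 1 to 5 rows; each row shifts and turns the commanded pose from where the row before left it; what a row does not reach is not made up. A row lasts 1/10 s, in which the tool goes at most 50 mm and 8.59 degrees, less where a joint would pass 70% of its speed; a pose out of reach is approached as far as the arm can. A call is refused whole if a number of a shift passes 50 or a number of a turn 8.59, either way. A call with a gripper value outside its range is refused whole. The fingers move at their own pace and stop on an object; "newtons" is the grip in N (left out, the last holds). Time passes only in rows, so rows that do not move let the fingers close. It gives the time, the measured TCP pose, the force, the opening and the grip force at its end, in the units of the state.
- get_state(): the state, without advancing time (a new reading comes with each control period).
- read_camera(name): name is "scene" or "top" or "wrist"; returns a dict with "image" (400x640x3 uint8, red, green, blue), "z_map" (400x640 float32, m along the optical axis (not along the pixel's ray), 0 where there is no reading), "K" (3x3 intrinsics, pixels), "world_from_camera" (4x4, takes a point from camera to world coordinates). Camera axes: x right, y down, z forward; pixel columns grow to the right and rows downward; lengths in m; the calibration is good to about 2 mm. The wrist camera is an equidistant fisheye: a pixel r from the principal point sees the ray r / f radians off the axis. A picture is of the moment at which its call begins.
- hand_in(): hands the job in; it is judged then, once.
The state is a dict: "clock": time; "joint_pos": joint angles; "qvel": joint speeds; "tau": joint torques, N m; "tcp_pos": TCP position; "orientation": TCP orientation; "wrist_force": force on the tool from outside, world axes, zero at the start; "ft_torque": the same for the moment, N m; "finger_gap": finger opening in m; "grip_force": force on a finger pad.
Only numpy, scipy, OpenCV 4.12 (cv2) and the standard library are available. Lean on these libraries where they do the work, as an engineer would, in place of code of your own. Each camera call takes 0.05 s, during which the arm holds its last target. There are 200 camera calls.

### The job

Lift the blue scraper block out of its white pocket by its two narrow ends, stand it upright on the worktop and let go, then take it again by its ribbed broad faces so that it fits between the walls of the aluminium cutting box. Lower it onto the bed behind all four plastic offcuts, at the end away from the green tray, and wipe them along the bed so that all of them drop into the tray. Finally stand the scraper upright on the worktop; keep the fingers off the offcuts and do not disturb the tubs and bottles.

Things in the scene. Friction and masses are not known exactly. Their poses are not given: they have to be found in the camera images.
- scraper: Loose blue scraper block with a black rubber strip as underside, about 0.15 kg; 60 mm long along its x, 28 mm thick along y, 70 mm tall. Broad faces (+-y) carry thin black ribs; the narrow ends are the x faces. Origin: centre of the underside, z up. Starts upright on the holder's floor, axes along the holder's, 2 mm play to each cheek.
- holder: Fixed pocket of the scraper: base plate 76 x 86 x 8 mm and two white cheeks, 52 mm (x) by 12 mm thick, at y = +-22 mm, 82 mm high, covering the scraper's broad faces to 4 mm above its top. Open at the x ends but for lips at x = +-34.5 mm, 18 mm high. Origin: centre of underside. Stands right or left of the cutting box (the green tub in the other place). The scraper lifts straight out.
- cutting_box: Fixed mitre-box channel. Grey bed 90 mm wide, 200 mm long along y, its top 40 mm above the worktop; two aluminium walls along y, 10 mm thick, inner faces at x = +-35 mm, tops 115 mm above the worktop (75 mm above the bed). Both ends are open; the green tray lies beyond the -y end (y = -101 to -217 mm). Dark kerf lines on the walls are flat. Origin: on the worktop under the bed's middle.
- bed_middle (a point): Middle of the bed's upper surface, 40 mm above the worktop; axes as the cutting box. Wiping goes along -y.
- tray_middle (a point): Middle of the green catch tray's inner floor, 4 mm above the worktop and 159 mm from the bed's middle along the cutting box's -y; tray outside 116 x 116 mm, walls 4 mm thick and 32 mm high, 8 mm lower than the bed. Axes as the cutting box.
- chip_1: Loose plastic offcut (orange block), 24 x 18 x 12 mm, 12 g; origin at its centre. Starts flat on the bed at any yaw, between 75 mm towards the tray and 20 mm away from it from the bed's middle.
- chip_2: Loose plastic offcut (yellow block), 24 x 18 x 12 mm, 12 g; origin at its centre. Starts flat on the bed at any yaw, between 75 mm towards the tray and 20 mm away from it from the bed's middle.
- chip_3: Loose plastic offcut (orange block), 24 x 18 x 12 mm, 12 g; origin at its centre. Starts flat on the bed at any yaw, between 75 mm towards the tray and 20 mm away from it from the bed's middle.
- chip_4: Loose plastic offcut (yellow block), 24 x 18 x 12 mm, 12 g; origin at its centre. Starts flat on the bed at any yaw, between 75 mm towards the tray and 20 mm away from it from the bed's middle.
- green_tub: Loose bystander: white tub with a green lid, 60 mm across, 52 mm tall; origin at the centre of its underside. Leave alone.
- bottle_blank: Loose bystander at the back: small bottle with a white cap, 54 mm across, 104 mm tall; origin at the centre of its underside. Leave alone.
- tub_salt: Loose bystander at the back right: white tub with a black lid, 66 mm across, 75 mm tall; origin at the centre of its underside. Leave alone. The worktop in front of it, around x = 0.58, y = -0.30, is always free (about 80 mm around), a good place to stand the scraper.
Things that resemble listed ones, but are neither listed nor needed, are in the scene too. There is more than one size of the scraper; the job needs the largest.

How it is judged:
By the outcome, as a careful person would: the job done as asked, in the order asked, and still so for the second after the job is handed in, with the robot touching nothing.
It also fails if it takes over 72 s, if anything falls off the work surface, if the arm or the gripper's body presses on something with over 40 N, if the wrist force passes 120 N, or if a joint passes its speed limit or range.

## Working session

There is one attempt and no reset: what is moved stays moved. The work goes in short steps, Python scripts to look and compute and a tool call to move; the robot and the scene stay as the last step left them, time stands still between calls to the robot, and variables do not carry over. Pictures are saved under pics/ and viewed, at most 10 in all, crops included, and the job is handed in when it is done.

Besides the shell and the picture viewer there is one more tool, called after "Request:" in YAML: its name, and indented under it one key for each argument. step_arm: Moves the arm, as the interface text tells. Its arguments: {"type":"object","properties":{"deltas":{"type":"array","items":{"type":"array","items":{"type":"number"}}},"newtons":{"type":"number"}},"required":["deltas"]}

```bash
mkdir -p pics
python3 - <<'E'
from workcell import *
import cv2,numpy as np,pickle
s=get_state();print({k:np.round(v,3) if not isinstance(v,dict) else v for k,v in s.items()})
try: print(grasp_offset)
except Exception as e: print(e)
d={}
for n in("scene","top"):
    c=read_camera(n);d[n]=c
    print(n,c["K"].tolist(),np.round(c["world_from_camera"],3).tolist())
    cv2.imwrite(f"pics/{n}0.png",c["image"][:,:,::-1])
pickle.dump(d,open("d.pkl","wb"))
E
```

```text
{'clock': np.float64(0.0), 'joint_pos': array([ 1.055,  0.314,  0.045,  1.304, -0.   ,  1.431]), 'qvel': array([ 0.002, -0.001,  0.001, -0.   ,  0.001, -0.001]), 'tau': array([-0.0000e+00, -4.8062e+01,  2.9854e+01,  1.9000e-02, -0.0000e+00,
        0.0000e+00]), 'tcp_pos': array([0.211, 0.534, 0.23 ]), 'orientation': array([-0.   ,  0.187,  0.982, -0.001]), 'wrist_force': array([ 0.247,  0.36 , -0.477]), 'ft_torque': array([ 0.014, -0.003,  0.002]), 'grip_force': np.float64(0.0), 'finger_gap': np.float64(0.085)}
0.0187
scene [[426.7713788429557, 0.0, 321.87986375838676], [0.0, 426.7713788429557, 196.94181826940516], [0.0, 0.0, 1.0]] [[-0.944, 0.177, -0.28, 0.842], [0.33, 0.454, -0.827, 0.858], [-0.019, -0.873, -0.487, 0.609], [0.0, 0.0, 0.0, 1.0]]
top [[412.07241795028546, 0.0, 322.5008535128976], [0.0, 412.07241795028546, 200.49737275141308], [0.0, 0.0, 1.0]] [[-0.04, -0.977, 0.208, 0.33], [-0.999, 0.04, -0.006, -0.051], [-0.002, -0.208, -0.978, 1.07], [0.0, 0.0, 0.0, 1.0]]
```

View pics/top0.png

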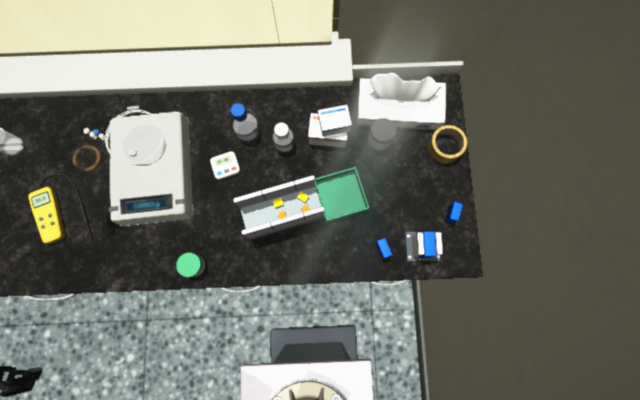

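View pics/scene0.png

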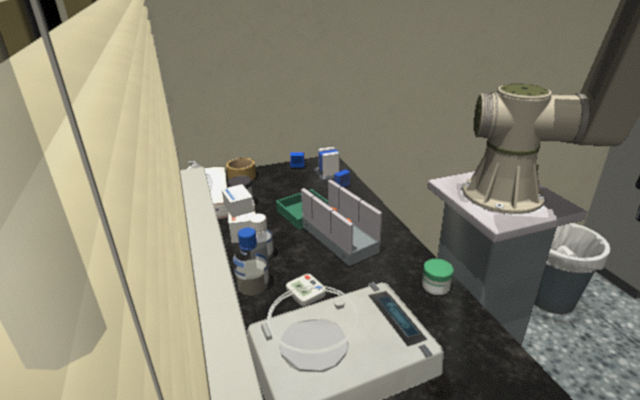

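The top view shows three blue blocks: (425,245), which stands between white cheeks on a base, (385,248) and (456,211), which are loose. The one at (425,245) is in the white pocket, so it is my candidate for the largest scraper. The box is at about (280,207), the tray at (342,194), and the chips around (278–305, 198–215). Next I'll measure these and enlarge the crop.

```bash
cat > h.py <<'E'
import numpy as np,cv2
def pts(c):
    K=c["K"];z=c["z_map"];v,u=np.mgrid[:400,:640]
    p=np.stack([(u-K[0,2])/K[0,0]*z,(v-K[1,2])/K[1,1]*z,z],-1)
    T=c["world_from_camera"];return p@T[:3,:3].T+T[:3,3]
def pix(c,u,v,h):
    K=c["K"];T=c["world_from_camera"];r=T[:3,:3]@[(u-K[0,2])/K[0,0],(v-K[1,2])/K[1,1],1]
    return T[:3,3]+r*(h-T[2,3])/r[2]
def rect(P):  # world xy points (m) -> centre, size mm, angle
    r=cv2.minAreaRect((P*1000).astype(np.float32));return [np.round(x,1) for x in r]
E
python3 - <<'E'
from h import *
import pickle
d=pickle.load(open("d.pkl","rb"));c=d["top"];P=pts(c);hsv=cv2.cvtColor(c["image"],cv2.COLOR_RGB2HSV)
im=c["image"]
def comps(m,name,mn=12):
    n,l,st,ce=cv2.connectedComponentsWithStats(m.astype(np.uint8))
    for i in range(1,n):
        if st[i,4]>=mn:
            k=l==i;q=P[k];zt=np.percentile(q[:,2],90);t=q[q[:,2]>zt-.008]
            print(name,ce[i].round(1),st[i,4],"ztop",round(zt,3),"mean",t.mean(0).round(3),"rect",rect(t[:,:2]))
H,S,V=hsv[...,0],hsv[...,1],hsv[...,2]
comps((H>100)&(H<125)&(S>150)&(V>60),"blue")
comps((H>8)&(H<35)&(S>170)&(V>120)&(abs(P[...,0]-.5)<.2)&(abs(P[...,1])<.15),"chip",6)
comps((H>65)&(H<90)&(S>100),"green",60)
# walls of the box: heights 0.105..0.125
k=(abs(P[...,2]-.115)<.008)&(abs(P[...,1]-.05)<.2)&(P[...,0]>.3)&(P[...,0]<.6); comps(k,"wall")
k=(abs(P[...,2]-.09)<.008)&(P[...,1]<-.2)&(P[...,0]>.25)&(P[...,0]<.5);comps(k,"cheek",6)
crop=np.hstack([cv2.resize(im[185:285,360:480],None,fx=4,fy=4,interpolation=cv2.INTER_CUBIC)])
cv2.imwrite("pics/crop1.png",crop[:,:,::-1])
E
```

```text
blue [237.8 110.2] 184 ztop 0.142 mean [0.76 0.14 0.14] rect [array([760.9, 140.9]), array([34.6, 33. ]), np.float64(42.1)]
blue [ 96.  131.9] 17 ztop 0.049 mean [0.757 0.532 0.046] rect [array([757.1, 532. ]), array([12.8,  8.8]), np.float64(45.9)]
blue [455.  211.6] 217 ztop 0.054 mean [ 0.505 -0.39   0.052] rect [array([ 506.7, -390.2]), array([21.9, 46.3]), np.float64(70.0)]
blue [429.2 244. ] 306 ztop 0.08 mean [ 0.424 -0.31   0.077] rect [array([ 423.8, -310.3]), array([28.1, 57.8]), np.float64(88.2)]
blue [383.9 247.9] 204 ztop 0.055 mean [ 0.422 -0.204  0.052] rect [array([ 421.6, -204. ]), array([45.2, 22.3]), np.float64(19.2)]
chip [302.6 196.6] 61 ztop 0.054 mean [ 0.558 -0.007  0.052] rect [array([558.5,  -7.4]), array([22.5, 17.1]), np.float64(57.1)]
chip [277.9 202.3] 60 ztop 0.054 mean [0.546 0.056 0.052] rect [array([546.1,  55.7]), array([17.2, 21.6]), np.float64(22.6)]
chip [305. 208.] 26 ztop 0.054 mean [ 0.529 -0.012  0.052] rect [array([529.2, -11.7]), array([10.3, 15.1]), np.float64(17.1)]
chip [281.5 214.6] 29 ztop 0.054 mean [0.508 0.044 0.087] rect [array([42
[... 401 characters left out ...]
5]), array([ 11.5, 199. ]), np.float64(14.5)]
wall [282.4 220.4] 392 ztop 0.117 mean [0.489 0.039 0.114] rect [array([490. ,  38.2]), array([ 10.7, 198.5]), np.float64(14.5)]
cheek [496.3 262.5] 298 ztop 0.096 mean [ 0.372 -0.46   0.093] rect [array([ 375.4, -459.6]), array([  3.8, 249.1]), np.float64(89.9)]
cheek [420.4 234.4] 7 ztop 0.083 mean [ 0.447 -0.289  0.083] rect [array([ 447.4, -288.6]), array([9.2, 5.3]), np.float64(53.4)]
cheek [438.7 242.3] 31 ztop 0.084 mean [ 0.426 -0.331  0.083] rect [array([ 426.9, -330.9]), array([33.8, 10.3]), np.float64(0.0)]
cheek [420.3 244.8] 17 ztop 0.085 mean [ 0.422 -0.286  0.084] rect [array([ 420.5, -287.1]), array([17.2, 10.1]), np.float64(4.3)]
```

View pics/crop1.png

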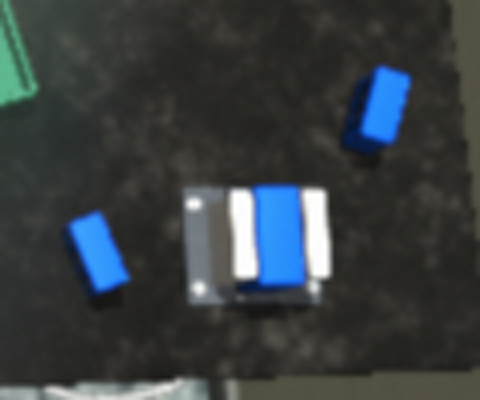

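The enlarged crop shows the pocketed block at crop (278,235), 28 × 58 mm with its top at 0.078. The loose ones at (97,252) and (385,105) are only 22 × 46 mm and about 0.054 tall. So the pocketed one is the largest and the right one. I'll move above it at about (424,-310), with the closing line along world x.

Request:
step_arm:
  deltas:
    - [24,-38,0,0,0,-7,1]
    - [24,-38,0,0,0,-7,1]
    - [24,-38,0,0,0,-7,1]
    - [24,-38,0,0,0,-7,1]
    - [24,-38,0,0,0,-7,1]

```text
clock: 0.6
tcp_pos: [0.3314, 0.3433, 0.231]
orientation: [-0.0, 0.476, 0.88, -0.0]
wrist_force: [1.2, -0.1, 0.3]
finger_gap: 0.0859
grip_force: 0.0
```

Request:
step_arm:
  deltas:
    - [24,-38,0,0,0,-7,1]
    - [24,-38,0,0,0,-7,1]
    - [24,-38,0,0,0,-7,1]
    - [24,-38,0,0,0,-7,1]
    - [24,-38,0,0,0,-7,1]

```text
clock: 1.1
tcp_pos: [0.4515, 0.1532, 0.2311]
orientation: [-0.0, 0.718, 0.696, -0.0]
wrist_force: [1.9, 0.1, -0.4]
finger_gap: 0.0856
grip_force: 0.0
```

Request:
step_arm:
  deltas:
    - [-3,-46,0,0,0,0,1]
    - [-3,-46,0,0,0,0,1]
    - [-3,-46,0,0,0,0,1]
    - [-3,-46,0,0,0,0,1]
    - [-3,-46,0,0,0,0,1]

```text
clock: 1.6
tcp_pos: [0.4354, -0.0768, 0.2311]
orientation: [-0.0, 0.716, 0.698, -0.0]
wrist_force: [0.6, -0.2, 0.1]
finger_gap: 0.0856
grip_force: 0.0
```

Request:
step_arm:
  deltas:
    - [-3,-46,0,0,0,0,1]
    - [-3,-46,0,0,0,0,1]
    - [-3,-46,0,0,0,0,1]
    - [-3,-46,0,0,0,0,1]
    - [0,0,0,0,0,0,1]

```text
clock: 2.1
tcp_pos: [0.4236, -0.2642, 0.2305]
orientation: [0.001, 0.719, 0.695, -0.001]
wrist_force: [-1.2, 0.8, 0.6]
finger_gap: 0.0853
grip_force: 0.0
```

```bash
cat >> h.py <<'E'
def wpts(c):  # wrist fisheye -> world points
    K=c["K"];z=c["z_map"];v,u=np.mgrid[:400,:640]
    x=(u-K[0,2])/K[0,0];y=(v-K[1,2])/K[1,1];r=np.hypot(x,y)+1e-9;t=np.tan(np.minimum(r,1.45))/r
    p=np.stack([x*t*z,y*t*z,z],-1);T=c["world_from_camera"];return p@T[:3,:3].T+T[:3,3]
E
python3 - <<'E'
from h import *
from workcell import *
c=read_camera("wrist");P=wpts(c);im=c["image"];cv2.imwrite("pics/w1.png",im[:,:,::-1])
hsv=cv2.cvtColor(im,cv2.COLOR_RGB2HSV);H,S,V=[hsv[...,i] for i in range(3)]
m=((H>100)&(H<125)&(S>150)&(V>60)).astype(np.uint8)
n,l,st,ce=cv2.connectedComponentsWithStats(m)
for i in range(1,n):
    if st[i,4]>80:
        q=P[l==i];t=q[q[:,2]>np.percentile(q[:,2],90)-.006];print(ce[i].round(),st[i,4],t.mean(0).round(4),rect(t[:,:2]))
n,l,st,ce=cv2.connectedComponentsWithStats((abs(P[...,2]-.083)<.004).astype(np.uint8)*(S<60).astype(np.uint8))
for i in range(1,n):
    if st[i,4]>80: q=P[l==i];print("white",ce[i].round(),st[i,4],q.mean(0).round(4),rect(q[:,:2]))
E
```

```text
[317. 121.] 975 [ 0.4198 -0.2037  0.0549] [array([ 418.3, -200.3]), array([46.3, 30.3]), np.float64(19.9)]
[324. 225.] 1339 [ 0.4231 -0.3083  0.0785] [array([ 422.6, -252.3]), array([ 59.2, 142.1]), np.float64(0.2)]
[389. 267.] 1091 [ 0.5005 -0.3812  0.0635] [array([ 460.8, -300.3]), array([ 41.7, 244.8]), np.float64(25.2)]
white [41. 12.] 122 [ 0.0693 -0.0135  0.083 ] [array([ 68.8, -13.8]), array([11.2, 39.4]), np.float64(8.5)]
white [572.  45.] 272 [ 0.7177 -0.0993  0.0829] [array([717.4, -98.2]), array([ 4.8, 74.3]), np.float64(9.5)]
white [29. 45.] 173 [ 0.0452 -0.0523  0.0832] [array([ 45.9, -50.8]), array([58.2, 11.6]), np.float64(50.3)]
white [608. 193.] 698 [ 0.8225 -0.2836  0.0831] [array([ 820.9, -285.9]), array([177.3,  27. ]), np.float64(87.8)]
white [597. 272.] 652 [ 0.8602 -0.414   0.083 ] [array([ 851.8, -426.4]), array([279.2, 136.8]), np.float64(38.1)]
white [325. 207.] 561 [ 0.4245 -0.2875  0.0809] [array([ 424.3, -287.6]), array([11.6, 51.5]), np.float64(88.7)]
white [325. 246.] 494 [ 0.4231 -0.3311  0.0809] [array([ 423. , -331.4]), array([12.6, 51.8]), np.float64(89.0)]
white [ 63. 309.] 383 [-0.0324 -0.4597  0.083 ] [array([ -72.1, -459.9]), array([379.2,   3.8]), np.float64(0.1)]
white [326. 335.] 813 [ 0.421  -0.4595  0.083 ] [array([ 419.9, -459.6]), array([245.8,   4.4]), np.float64(0.1)]
```

View pics/w1.png

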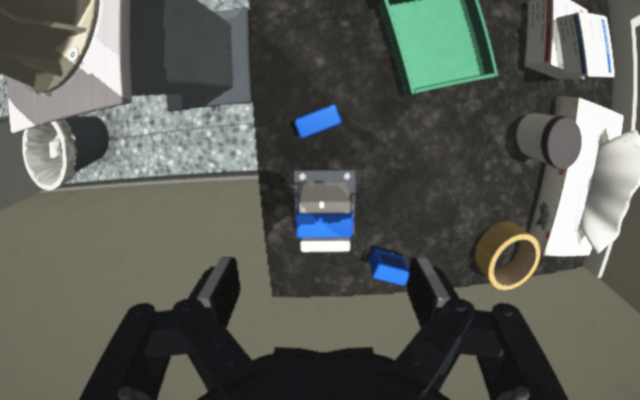

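The wrist view shows the pocket at (325,215), with cheek tops at (325,207) and (325,246). That puts the holder centre at (423.7,-309.5) with a yaw of about -1.8°, and the tool is already aligned. Next I'll descend and grip the ends.

Request:
step_arm:
  deltas:
    - [0,-23,-15,0,0,0,1]
    - [0,-22,-20,0,0,0,1]
    - [0,0,-40,0,0,0,1]
    - [0,0,-40,0,0,0,1]
    - [0,0,-40,0,0,0,1]
  newtons: 50

```text
clock: 2.65
tcp_pos: [0.4241, -0.3025, 0.075]
orientation: [-0.0, 0.716, 0.698, 0.0]
wrist_force: [0.3, -0.2, 0.1]
finger_gap: 0.0853
grip_force: 0.0
```

Request:
step_arm:
  deltas:
    - [0,0,-20,0,0,0,1]
    - [0,0,-19,0,0,0,1]
    - [0,0,0,0,0,0,1]
    - [0,0,0,0,0,0,1]

```text
clock: 3.05
tcp_pos: [0.4241, -0.3028, 0.0375]
orientation: [-0.001, 0.716, 0.698, 0.0]
wrist_force: [1.0, -0.4, -0.2]
finger_gap: 0.0852
grip_force: 0.0
```

Request:
step_arm:
  deltas:
    - [0,0,0,0,0,0,-1]
    - [0,0,0,0,0,0,-1]
    - [0,0,0,0,0,0,-1]
    - [0,0,0,0,0,0,-1]
    - [0,0,0,0,0,0,-1]

```text
clock: 3.55
tcp_pos: [0.4249, -0.3048, 0.0389]
orientation: [0.001, 0.716, 0.698, 0.0]
wrist_force: [-0.7, 1.1, 6.7]
finger_gap: 0.0594
grip_force: 55.1
```

Request:
step_arm:
  deltas:
    - [0,0,15,0,0,0,-1]
    - [0,0,25,0,0,0,-1]
    - [0,0,25,0,0,0,-1]
    - [0,0,25,0,0,0,-1]
    - [0,0,25,0,0,0,-1]

```text
clock: 4.05
tcp_pos: [0.4239, -0.3039, 0.1535]
orientation: [0.0, 0.717, 0.698, 0.0]
wrist_force: [-0.1, -0.7, -1.8]
finger_gap: 0.0596
grip_force: 54.4
```

Request:
step_arm:
  deltas:
    - [20,0,0,0,0,0,-1]
    - [35,0,0,0,0,4,-1]
    - [40,0,0,0,0,4,-1]
    - [40,3,0,0,0,4,-1]
    - [20,2,0,0,0,4,-1]

```text
clock: 4.55
tcp_pos: [0.5819, -0.2988, 0.1522]
orientation: [0.001, 0.611, 0.792, 0.0]
wrist_force: [-1.0, -1.0, -2.1]
finger_gap: 0.0595
grip_force: 54.8
```

Request:
step_arm:
  deltas:
    - [0,0,-30,0,0,0,-1]
    - [0,0,-30,0,0,0,-1]
    - [0,0,-25,0,0,0,-1]
    - [0,0,-20,0,0,0,-1]
    - [0,0,0,0,0,0,-1]

```text
clock: 5.05
tcp_pos: [0.5766, -0.2974, 0.0438]
orientation: [-0.003, 0.612, 0.79, -0.0]
wrist_force: [-0.3, 0.1, -2.6]
finger_gap: 0.0592
grip_force: 54.7
```

Run:
```python
from h import *
from workcell import *
print({k:np.round(v,4) for k,v in get_state().items() if k in("tcp_pos","wrist_force","finger_gap","clock","orientation")})
c=read_camera("scene");cv2.imwrite("pics/s2.png",cv2.resize(c["image"][130:250,160:360],None,fx=4,fy=4)[:,:,::-1])
for n in("top","scene"):
    c=read_camera(n);P=pts(c);hsv=cv2.cvtColor(c["image"],cv2.COLOR_RGB2HSV);H,S,V=[hsv[...,i] for i in range(3)]
    m=(H>100)&(H<125)&(S>150)&(V>50)&(abs(P[...,0]-.58)<.07)&(abs(P[...,1]+.3)<.07);q=P[m];print(n,len(q),q.min(0).round(3) if len(q) else 0,q.max(0).round(3) if len(q) else 0)
```

```text
{'clock': np.float64(5.05), 'tcp_pos': array([ 0.5766, -0.2974,  0.0438]), 'orientation': array([-3.400e-03,  6.125e-01,  7.905e-01, -1.000e-04]), 'wrist_force': array([-0.3025,  0.0958, -2.5599]), 'finger_gap': np.float64(0.0592)}
top 0 0 0
scene 351 [ 0.532 -0.356  0.005] [ 0.613 -0.283  0.098]
```

View pics/s2.png

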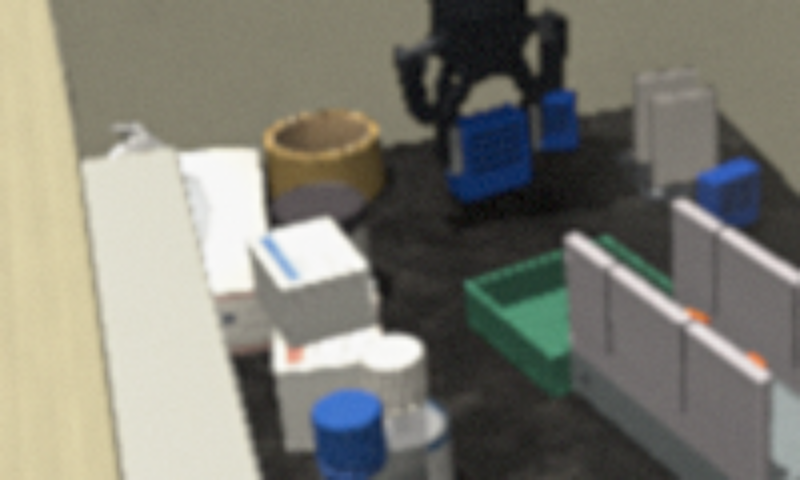

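The picture shows the scraper held upright by its ends at (490,150), just above the worktop. I'll lower gently to contact.

Request:
step_arm:
  deltas:
    - [0,0,-5,0,0,0,-1]
    - [0,0,-4,0,0,0,-1]
    - [0,0,0,0,0,0,-1]

```text
clock: 5.5
tcp_pos: [0.5789, -0.299, 0.0383]
orientation: [-0.0, 0.612, 0.791, 0.0]
wrist_force: [-0.0, -1.0, -2.0]
finger_gap: 0.0597
grip_force: 54.7
```

Request:
step_arm:
  deltas:
    - [0,0,-2,0,0,0,-1]
    - [0,0,0,0,0,0,-1]

```text
clock: 5.7
tcp_pos: [0.579, -0.299, 0.0362]
orientation: [-0.0, 0.612, 0.791, 0.0]
wrist_force: [0.7, 0.4, -2.4]
finger_gap: 0.0597
grip_force: 54.7
```

Request:
step_arm:
  deltas:
    - [0,0,-2,0,0,0,-1]
    - [0,0,0,0,0,0,-1]

```text
clock: 5.9
tcp_pos: [0.5789, -0.299, 0.034]
orientation: [-0.0, 0.612, 0.791, 0.0]
wrist_force: [-0.2, -0.2, -1.3]
finger_gap: 0.0593
grip_force: 54.7
```

Request:
step_arm:
  deltas:
    - [0,0,-2,0,0,0,-1]
    - [0,0,0,0,0,0,-1]

```text
clock: 6.1
tcp_pos: [0.5789, -0.299, 0.032]
orientation: [-0.0, 0.612, 0.791, 0.0]
wrist_force: [0.5, 0.4, -1.3]
finger_gap: 0.0591
grip_force: 54.7
```

Request:
step_arm:
  deltas:
    - [0,0,-1.5,0,0,0,-1]
    - [0,0,0,0,0,0,-1]

```text
clock: 6.3
tcp_pos: [0.5792, -0.2992, 0.031]
orientation: [0.0, 0.612, 0.791, 0.0]
wrist_force: [0.4, -0.5, -1.0]
finger_gap: 0.0593
grip_force: 54.7
```

Request:
step_arm:
  deltas:
    - [0,0,-1,0,0,0,-1]
    - [0,0,0,0,0,0,-1]

```text
clock: 6.5
tcp_pos: [0.5792, -0.2992, 0.031]
orientation: [0.0, 0.612, 0.791, 0.0]
wrist_force: [-2.4, 1.6, 5.8]
finger_gap: 0.0591
grip_force: 55.4
```

Request:
step_arm:
  deltas:
    - [0,0,-1,0,0,0,-1]
    - [0,0,0,0,0,0,-1]

```text
clock: 6.7
tcp_pos: [0.5792, -0.2992, 0.0309]
orientation: [0.001, 0.612, 0.791, -0.0]
wrist_force: [-4.6, 2.8, 11.2]
finger_gap: 0.0599
grip_force: 56.1
```

Contact is seated. I'll release, rise and turn 90°.

Request:
step_arm:
  deltas:
    - [0,0,1.5,0,0,0,-1]
    - [0,0,0,0,0,0,1]
    - [0,0,0,0,0,0,1]
    - [0,0,0,0,0,0,1]
    - [0,0,0,0,0,0,1]

```text
clock: 7.2
tcp_pos: [0.579, -0.2991, 0.0301]
orientation: [-0.0, 0.612, 0.791, 0.0]
wrist_force: [-0.5, -0.4, 0.6]
finger_gap: 0.0854
grip_force: 0.0
```

Request:
step_arm:
  deltas:
    - [0,0,20,0,0,0,1]
    - [0,0,30,0,0,0,1]
    - [0,0,40,0,0,0,1]
    - [0,0,40,0,0,7.5,1]
    - [0,0,20,0,0,7.5,1]

```text
clock: 7.7
tcp_pos: [0.5804, -0.2999, 0.1845]
orientation: [0.003, 0.502, 0.865, -0.0]
wrist_force: [-0.2, 0.7, -1.2]
finger_gap: 0.0855
grip_force: 0.0
```

Request:
step_arm:
  deltas:
    - [0,0,0,0,0,7.5,1]
    - [0,0,0,0,0,7.5,1]
    - [0,0,0,0,0,7.5,1]
    - [0,0,0,0,0,7.5,1]
    - [0,0,0,0,0,7.5,1]

```text
clock: 8.2
tcp_pos: [0.579, -0.2991, 0.1801]
orientation: [-0.0, 0.197, 0.98, 0.0]
wrist_force: [-0.2, 0.0, 0.4]
finger_gap: 0.0853
grip_force: 0.0
```

Request:
step_arm:
  deltas:
    - [0,0,0,0,0,7.5,1]
    - [0,0,0,0,0,7.5,1]
    - [0,0,0,0,0,7.5,1]
    - [0,0,0,0,0,7.5,1]
    - [0,0,0,0,0,7.5,1]

```text
clock: 8.7
tcp_pos: [0.579, -0.2991, 0.1801]
orientation: [-0.0, -0.129, 0.992, 0.0]
wrist_force: [-0.3, 0.9, 0.3]
finger_gap: 0.0853
grip_force: 0.0
```

Request:
step_arm:
  deltas:
    - [0,0,0,0,0,0,1]
    - [0,0,0,0,0,0,1]

```text
clock: 8.9
tcp_pos: [0.579, -0.2991, 0.1802]
orientation: [-0.0, -0.124, 0.992, 0.0]
wrist_force: [0.5, -0.1, 0.4]
finger_gap: 0.0854
grip_force: 0.0
```

```bash
cat > look.py <<'E'
from h import *
from workcell import *
import sys
s=get_state();q=s["orientation"];print(s["clock"],s["tcp_pos"].round(4),q.round(4),"closing yaw",round(2*np.degrees(np.arctan2(q[2],q[1]))-90,1),s["joint_pos"].round(2))
c=read_camera("wrist");P=wpts(c);im=c["image"];cv2.imwrite(sys.argv[1],im[:,:,::-1])
hsv=cv2.cvtColor(im,cv2.COLOR_RGB2HSV);H,S,V=[hsv[...,i] for i in range(3)]
def comp(m,name,lo,mn=60):
    n,l,st,ce=cv2.connectedComponentsWithStats(m.astype(np.uint8))
    for i in range(1,n):
        if st[i,4]>mn:
            p=P[l==i];print(name,ce[i].round(),st[i,4],p.mean(0).round(4),rect(p[:,:2]))
b=(H>100)&(H<125)&(S>130)&(V>50)
comp(b&(abs(P[...,2]-.070)<.006),"blue70",0)
comp(b&(abs(P[...,2]-.054)<.006),"blue54",0)
comp((H>5)&(H<35)&(S>150)&(V>110)&(P[...,2]<.07)&(abs(P[...,0]-.53)<.15)&(abs(P[...,1])<.25),"chip",0,20)
comp((abs(P[...,2]-.115)<.006)&(S<80)&(P[...,1]>-.1)&(P[...,0]<.63)&(P[...,0]>.4),"wall",0,100)
E
python3 look.py pics/w2.png
```

```text
8.9 [ 0.579  -0.2991  0.1802] [-1.000e-04 -1.244e-01  9.922e-01  1.000e-04] closing yaw 104.3 [-0.6   0.48  0.17  1.26  0.   -0.85]
blue70 [316. 193.] 2075 [ 0.5784 -0.3054  0.0688] [array([ 579.9, -305.5]), array([58.6, 27.7]), np.float64(14.7)]
blue54 [465.  55.] 999 [ 0.4206 -0.2055  0.0518] [array([ 420.1, -204.9]), array([46., 22.]), np.float64(18.2)]
blue54 [243.  87.] 1167 [ 0.5042 -0.3899  0.0521] [array([ 504.6, -390.6]), array([21.8, 45.9]), np.float64(70.2)]
blue54 [316. 159.] 77 [ 0.5518 -0.3121  0.054 ] [array([ 551.9, -311.6]), array([ 1.6, 26.1]), np.float64(12.4)]
chip [565. 207.] 129 [ 0.5264 -0.0164  0.0503] [array([524.4, -14.9]), array([19.7, 16.2]), np.float64(28.8)]
chip [556. 231.] 137 [ 0.557  -0.0128  0.0485] [array([557.7,  -9.3]), array([24.1, 15.2]), np.float64(50.2)]
chip [587. 231.] 138 [0.5449 0.0507 0.0488] [array([543.9,  54.8]), array([17.8, 23.6]), np.float64(17.3)]
wall [610. 205.] 576 [ 0.4993 -0.0108  0.1133] [array([498.1,  -3.2]), array([ 10.7, 116.7]), np.float64(14.4)]
wall [598. 271.] 680 [0.5718 0.0265 0.1131] [array([569.3,  40.9]), array([ 11.4, 165.7]), np.float64(14.5)]
```

View pics/w2.png

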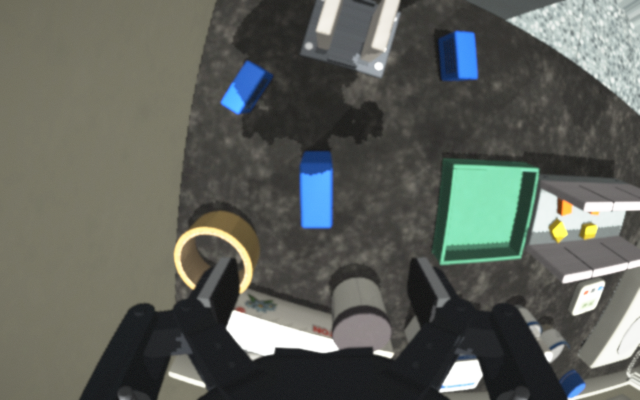

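The wrist view shows the scraper upright at (316,193), which is (580,-305) with yaw 14.6°. The tool's closing line is at 104.3°, so it matches. A tape roll sits nearby at (217,255), so I'll part-close the fingers to about 50 mm before descending onto the broad faces.

Request:
step_arm:
  deltas:
    - [1,-3,0,0,0,0,0.2]
    - [0,-3,0,0,0,0,0.2]
    - [0,0,-20,0,0,0,0.2]
    - [0,0,-30,0,0,0,0.2]
    - [0,0,-30,0,0,0,0.2]
  newtons: 60

```text
clock: 9.45
tcp_pos: [0.5806, -0.3058, 0.1001]
orientation: [0.001, -0.125, 0.992, -0.001]
wrist_force: [0.7, -0.8, -0.1]
finger_gap: 0.0515
grip_force: 0.0
```

Request:
step_arm:
  deltas:
    - [0,0,-30,0,0,0,0.2]
    - [0,0,-25,0,0,0,0.2]
    - [0,0,-14,0,0,0,0.2]
    - [0,0,0,0,0,0,0.2]

```text
clock: 9.85
tcp_pos: [0.5786, -0.3043, 0.029]
orientation: [-0.002, -0.126, 0.992, 0.001]
wrist_force: [-0.8, -0.0, 0.9]
finger_gap: 0.0514
grip_force: 0.0
```

Request:
step_arm:
  deltas:
    - [0,0,0,0,0,0,-1]
    - [0,0,0,0,0,0,-1]
    - [0,0,0,0,0,0,-1]
    - [0,0,0,0,0,0,-1]
    - [0,0,0,0,0,0,-1]

```text
clock: 10.35
tcp_pos: [0.5811, -0.3058, 0.033]
orientation: [0.001, -0.126, 0.992, -0.001]
wrist_force: [0.1, 0.1, 5.6]
finger_gap: 0.0273
grip_force: 59.9
```

Request:
step_arm:
  deltas:
    - [0,0,15,0,0,0,-1]
    - [0,0,35,0,0,0,-1]
    - [0,0,40,0,0,0,-1]
    - [0,0,40,0,0,0,-1]
    - [0,0,40,0,0,0,-1]

```text
clock: 10.85
tcp_pos: [0.5795, -0.3047, 0.2023]
orientation: [-0.001, -0.126, 0.992, 0.001]
wrist_force: [0.4, -0.2, -2.4]
finger_gap: 0.0273
grip_force: 59.3
```

Request:
step_arm:
  deltas:
    - [-4,25,0,0,0,0,-1]
    - [-7,43,0,0,0,0,-1]
    - [-7,43,0,0,0,0,-1]
    - [-7,43,0,0,0,0,-1]
    - [-7,43,0,0,0,0,-1]

```text
clock: 11.35
tcp_pos: [0.547, -0.1064, 0.2009]
orientation: [-0.0, -0.126, 0.992, 0.0]
wrist_force: [1.5, 1.1, -2.0]
finger_gap: 0.0275
grip_force: 59.7
```

Request:
step_arm:
  deltas:
    - [-7,43,0,0,0,0,-1]
    - [-7,43,0,0,0,0,-1]
    - [-7,43,0,0,0,0,-1]
    - [-7,43,0,0,0,0,-1]
    - [-8,46,0,0,0,0,-1]

```text
clock: 11.85
tcp_pos: [0.5112, 0.1114, 0.2011]
orientation: [-0.0, -0.126, 0.992, 0.0]
wrist_force: [1.0, 0.5, -2.0]
finger_gap: 0.0277
grip_force: 59.7
```

Request:
step_arm:
  deltas:
    - [0,0,0,0,0,0,-1]
    - [0,0,0,0,0,0,-1]

```text
clock: 12.05
tcp_pos: [0.5114, 0.111, 0.2011]
orientation: [-0.0, -0.127, 0.992, -0.0]
wrist_force: [0.3, -0.7, -1.5]
finger_gap: 0.0273
grip_force: 59.9
```

```bash
python3 look.py pics/w3.png
python3 - <<'E'
from h import *
from workcell import *
c=read_camera("top");P=pts(c);z=P[...,2];k=(abs(z-.115)<.006)&(P[...,0]>.44)&(P[...,0]<.62)&(abs(P[...,1]-.04)<.14)
hsv=cv2.cvtColor(c["image"],cv2.COLOR_RGB2HSV);H,S,V=[hsv[...,i] for i in range(3)]
n,l,st,ce=cv2.connectedComponentsWithStats(k.astype(np.uint8))
for i in range(1,n):
    if st[i,4]>40:print(ce[i].round(),rect(P[l==i][:,:2]))
E
```

```text
12.05 [0.5114 0.111  0.2011] [-3.000e-04 -1.275e-01  9.918e-01 -1.000e-04] closing yaw 104.6 [ 0.06  0.22 -0.15  1.2  -0.   -0.2 ]
blue54 [80. 49.] 499 [ 0.4201 -0.2014  0.0519] [array([ 420.1, -203.1]), array([45.9, 23.5]), np.float64(21.0)]
blue54 [  2. 100.] 93 [ 0.4969 -0.3797  0.0507] [array([ 501.2, -379.2]), array([41.1, 17.4]), np.float64(3.8)]
chip [203. 169.] 206 [ 0.5261 -0.0106  0.0508] [array([525.9, -11.3]), array([14.4, 16.8]), np.float64(25.9)]
chip [261. 169.] 254 [0.5115 0.0488 0.051 ] [array([511.6,  48.4]), array([15.6, 16.2]), np.float64(8.2)]
chip [205. 197.] 359 [ 0.5552 -0.005   0.0504] [array([555.9,  -5.6]), array([22.3, 17.8]), np.float64(56.2)]
chip [263. 200.] 408 [0.5428 0.0574 0.0505] [array([543.6,  57.2]), array([17.5, 23.2]), np.float64(18.6)]
wall [254. 155.] 3110 [0.485  0.0473 0.1137] [array([487.9,  39.3]), array([ 11.2, 199.3]), np.float64(14.4)]
wall [217. 246.] 1640 [0.5712 0.0307 0.1134] [array([573.2,  27.4]), array([ 11.4, 134.4]), np.float64(14.5)]
[292. 183.] [array([577.8,  15.5]), array([ 11. , 110.6]), np.float64(13.7)]
[282. 220.] [array([489.9,  38.4]), array([ 11. , 198.8]), np.float64(14.4)]
```

View pics/w3.png

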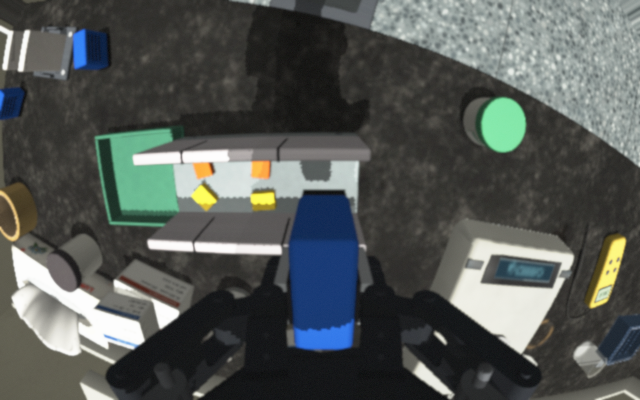

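The wrist view shows the held scraper over the far end of the channel at (322,250). All four chips are ahead of it, at (203,169), (261,169), (205,197) and (263,200). The tool is centred between the walls to within 1 mm, so I'll lower it.

Request:
step_arm:
  deltas:
    - [0,0,-25,0,0,0,-1]
    - [0,0,-30,0,0,0,-1]
    - [0,0,-30,0,0,0,-1]
    - [0,0,-25,0,0,0,-1]
    - [0,0,-10,0,0,0,-1]

```text
clock: 12.65
tcp_pos: [0.5105, 0.1081, 0.0787]
orientation: [-0.002, -0.124, 0.992, 0.0]
wrist_force: [-0.2, -1.0, -2.4]
finger_gap: 0.0273
grip_force: 60.1
```

Request:
step_arm:
  deltas:
    - [0,0,-4,0,0,0,-1]
    - [0,0,0,0,0,0,-1]
    - [0,0,-2,0,0,0,-1]
    - [0,0,0,0,0,0,-1]

```text
clock: 13.05
tcp_pos: [0.513, 0.1099, 0.0763]
orientation: [0.001, -0.126, 0.992, -0.0]
wrist_force: [0.3, -0.7, -2.2]
finger_gap: 0.0276
grip_force: 60.1
```

Request:
step_arm:
  deltas:
    - [0,0,-1.5,0,0,0,-1]
    - [0,0,0,0,0,0,-1]

```text
clock: 13.25
tcp_pos: [0.5123, 0.11, 0.0742]
orientation: [0.0, -0.126, 0.992, 0.0]
wrist_force: [0.4, 0.1, -1.1]
finger_gap: 0.0276
grip_force: 60.1
```

Request:
step_arm:
  deltas:
    - [0,0,-1.5,0,0,0,-1]
    - [0,0,0,0,0,0,-1]

```text
clock: 13.45
tcp_pos: [0.5124, 0.11, 0.073]
orientation: [0.0, -0.126, 0.992, 0.0]
wrist_force: [-1.9, -0.1, 4.1]
finger_gap: 0.0277
grip_force: 60.5
```

Request:
step_arm:
  deltas:
    - [1.25,-4.85,0,0,0,0,-1]
    - [2.5,-9.7,0,0,0,0,-1]
    - [2.5,-9.7,0,0,0,0,-1]
    - [2.5,-9.7,0,0,0,0,-1]
    - [2.5,-9.7,0,0,0,0,-1]

```text
clock: 13.95
tcp_pos: [0.524, 0.0666, 0.073]
orientation: [0.001, -0.126, 0.992, 0.001]
wrist_force: [-1.6, 4.6, 5.8]
finger_gap: 0.0274
grip_force: 61.0
```

Request:
step_arm:
  deltas:
    - [2.5,-9.7,0,0,0,0,-1]
    - [2.5,-9.7,0,0,0,0,-1]
    - [2.5,-9.7,0,0,0,0,-1]
    - [2.5,-9.7,0,0,0,0,-1]
    - [2.5,-9.7,0,0,0,0,-1]

```text
clock: 14.45
tcp_pos: [0.5363, 0.0181, 0.073]
orientation: [0.001, -0.126, 0.992, 0.001]
wrist_force: [-0.6, 5.8, 6.9]
finger_gap: 0.0274
grip_force: 61.1
```

Request:
step_arm:
  deltas:
    - [2.5,-9.7,0,0,0,0,-1]
    - [2.5,-9.7,0,0,0,0,-1]
    - [2.5,-9.7,0,0,0,0,-1]
    - [2.5,-9.7,0,0,0,0,-1]
    - [2.5,-9.7,0,0,0,0,-1]

```text
clock: 14.95
tcp_pos: [0.5486, -0.0304, 0.073]
orientation: [0.001, -0.126, 0.992, 0.001]
wrist_force: [-1.5, 7.4, 6.3]
finger_gap: 0.0277
grip_force: 61.1
```

Request:
step_arm:
  deltas:
    - [2.5,-9.7,0,0,0,0,-1]
    - [2.5,-9.7,0,0,0,0,-1]
    - [2.5,-9.7,0,0,0,0,-1]
    - [2,-7.7,0,0,0,0,-1]
    - [0,0,0,0,0,0,-1]

```text
clock: 15.45
tcp_pos: [0.5579, -0.0692, 0.0718]
orientation: [-0.0, -0.125, 0.992, -0.0]
wrist_force: [-0.4, -0.0, -1.0]
finger_gap: 0.0272
grip_force: 60.2
```

```bash
python3 look.py pics/w4.png
python3 - <<'E'
from h import *
from workcell import *
c=read_camera("top");cv2.imwrite("pics/t4.png",cv2.resize(c["image"][140:260,220:400],None,fx=4,fy=4)[:,:,::-1])
E
```

```text
15.45 [ 0.5579 -0.0692  0.0718] [-3.000e-04 -1.251e-01  9.921e-01 -5.000e-04] closing yaw 104.4 [-0.27  0.39 -0.26  0.93 -0.   -0.52]
blue70 [324. 207.] 405 [ 0.5285 -0.0755  0.0702] [array([528.6, -75.4]), array([ 2.2, 25.9]), np.float64(12.6)]
blue54 [154.   3.] 205 [ 0.4406 -0.1988  0.0511] [array([ 440.9, -197.9]), array([ 5.9, 20.8]), np.float64(3.3)]
blue54 [325. 197.] 248 [ 0.5285 -0.0753  0.055 ] [array([528.7, -75.1]), array([ 2.5, 25.6]), np.float64(11.8)]
chip [293. 166.] 951 [ 0.5255 -0.0972  0.0149] [array([527.5, -97.5]), array([21.2, 24.8]), np.float64(3.4)]
chip [333. 183.] 184 [ 0.5287 -0.0698  0.0208] [array([529. , -69.8]), array([ 6.6, 11.1]), np.float64(16.2)]
chip [295. 205.] 124 [ 0.552  -0.0902  0.0149] [array([551.1, -90.6]), array([ 4.1, 32.9]), np.float64(88.7)]
wall [502. 214.] 6407 [ 0.498  -0.0048  0.1135] [array([493.1,  17.9]), array([ 11.2, 157. ]), np.float64(14.6)]
wall [269. 297.] 648 [ 0.5541 -0.0911  0.1159] [array([557.5, -87.8]), array([22.6, 15.1]), np.float64(62.2)]
wall [387. 297.] 873 [ 0.5425 -0.0466  0.1165] [array([543.2, -46.2]), array([18.6, 36.5]), np.float64(49.7)]
wall [569. 332.] 1730 [0.5552 0.0873 0.1128] [array([555.4,  95.8]), array([ 12.5, 124.5]), np.float64(14.1)]
wall [413. 364.] 283 [ 0.5823 -0.0166  0.1131] [array([583.5, -15.1]), array([15.5,  7.5]), np.float64(52.7)]
```

View pics/w4.png

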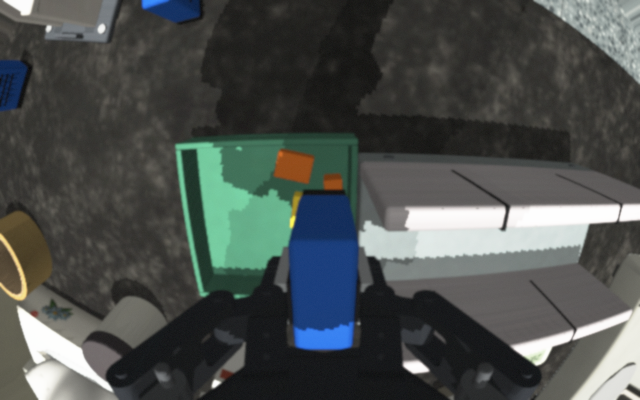

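The wrist view shows the bed empty and orange chips in the tray at (293,166) and (333,183). Part of a yellow one is visible at (297,210), and the rest is hidden. I'll lift and check.

Request:
step_arm:
  deltas:
    - [0,0,25,0,0,0,-1]
    - [0,0,35,0,0,0,-1]
    - [0,0,40,0,0,0,-1]
    - [5,-40,20,0,0,0,-1]
    - [5,-45,0,0,0,0,-1]

```text
clock: 16.05
tcp_pos: [0.5699, -0.1524, 0.1965]
orientation: [0.003, -0.128, 0.992, -0.002]
wrist_force: [1.4, -0.4, -2.1]
finger_gap: 0.0277
grip_force: 60.2
```

Request:
step_arm:
  deltas:
    - [4,-48,0,0,0,0,-1]
    - [4,-48,0,0,0,0,-1]
    - [4,-40,0,0,0,0,-1]
    - [0,-10,0,0,0,0,-1]
    - [0,0,0,0,0,0,-1]

```text
clock: 16.55
tcp_pos: [0.5792, -0.2999, 0.1912]
orientation: [-0.001, -0.125, 0.992, 0.001]
wrist_force: [1.2, 1.1, -2.5]
finger_gap: 0.0274
grip_force: 60.5
```

```bash
python3 look.py pics/w5.png
python3 - <<'E'
from h import *
from workcell import *
c=read_camera("top");P=pts(c);cv2.imwrite("pics/t5.png",cv2.resize(c["image"][140:260,220:400],None,fx=4,fy=4)[:,:,::-1])
hsv=cv2.cvtColor(c["image"],cv2.COLOR_RGB2HSV);H,S,V=[hsv[...,i] for i in range(3)]
n,l,st,ce=cv2.connectedComponentsWithStats(((H>5)&(H<35)&(S>150)&(V>90)&(abs(P[...,0]-.53)<.15)&(abs(P[...,1])<.25)).astype(np.uint8))
ex=np.array([np.cos(.253),np.sin(.253)])
for i in range(1,n):
    if st[i,4]>6:
        p=P[l==i].mean(0);d=p[:2]-[.5285,.0484];print(ce[i].round(),st[i,4],p.round(3),"box xy mm",(1000*np.array([d@ex,d@[-ex[1],ex[0]]])).round())
E
```

```text
16.55 [ 0.5792 -0.2999  0.1912] [-7.000e-04 -1.246e-01  9.922e-01  6.000e-04] closing yaw 104.3 [-0.6   0.48  0.2   1.29 -0.   -0.85]
blue54 [461.  57.] 931 [ 0.4206 -0.2054  0.0519] [array([ 419.8, -204.6]), array([46.4, 22.1]), np.float64(18.5)]
blue54 [249.  85.] 907 [ 0.5015 -0.3888  0.052 ] [array([ 504.7, -390.6]), array([22.4, 46.2]), np.float64(70.1)]
chip [497. 178.] 255 [ 0.5254 -0.1001  0.014 ] [array([525.4, -97.9]), array([16.6, 24.3]), np.float64(2.1)]
chip [506. 200.] 425 [ 0.5478 -0.0752  0.0157] [array([550.9, -75.1]), array([34.9, 61.1]), np.float64(50.2)]
wall [606. 202.] 603 [ 0.4981 -0.0049  0.1134] [array([496.3,   3.9]), array([ 10.2, 131.2]), np.float64(14.4)]
wall [596. 266.] 724 [0.5702 0.0332 0.113 ] [array([567. ,  49.5]), array([ 11.6, 182.8]), np.float64(14.5)]
[330. 195.] 118 [ 0.568 -0.077  0.016] box xy mm [   7. -131.]
[326. 205.] 41 [ 0.539 -0.067  0.022] box xy mm [ -19. -114.]
[338. 210.] 54 [ 0.528 -0.097  0.016] box xy mm [ -37. -141.]
```

View pics/t5.png

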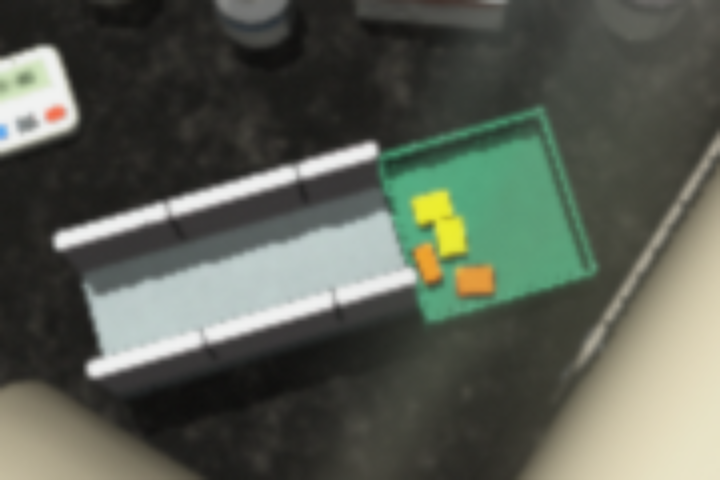

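All four chips are in the tray, at crop (433,208), (452,237), (428,264) and (475,281), and the bed is empty. I'll stand the scraper down here.

Request:
step_arm:
  deltas:
    - [0,0,-30,0,0,0,-1]
    - [0,0,-40,0,0,0,-1]
    - [0,0,-40,0,0,0,-1]
    - [0,0,-30,0,0,0,-1]
    - [0,0,-10,0,0,0,-1]

```text
clock: 17.15
tcp_pos: [0.5775, -0.2945, 0.0387]
orientation: [-0.003, -0.127, 0.992, 0.002]
wrist_force: [-0.5, -0.6, -2.5]
finger_gap: 0.0271
grip_force: 60.3
```

Request:
step_arm:
  deltas:
    - [0,0,0,0,0,0,-1]
    - [0,0,-4,0,0,0,-1]
    - [0,0,0,0,0,0,-1]

```text
clock: 17.45
tcp_pos: [0.5811, -0.2989, 0.0402]
orientation: [0.001, -0.126, 0.992, -0.001]
wrist_force: [-0.2, -0.7, -0.9]
finger_gap: 0.0274
grip_force: 60.3
```

Request:
step_arm:
  deltas:
    - [0,0,-1.5,0,0,0,-1]
    - [0,0,0,0,0,0,-1]

```text
clock: 17.65
tcp_pos: [0.5804, -0.299, 0.0378]
orientation: [0.001, -0.126, 0.992, -0.001]
wrist_force: [1.4, -0.3, -2.2]
finger_gap: 0.0273
grip_force: 60.3
```

Request:
step_arm:
  deltas:
    - [0,0,-1.5,0,0,0,-1]
    - [0,0,0,0,0,0,-1]

```text
clock: 17.85
tcp_pos: [0.5798, -0.2987, 0.0354]
orientation: [0.0, -0.126, 0.992, 0.0]
wrist_force: [-0.6, -0.3, -2.7]
finger_gap: 0.0272
grip_force: 60.3
```

Request:
step_arm:
  deltas:
    - [0,0,-1.5,0,0,0,-1]
    - [0,0,0,0,0,0,-1]
    - [0,0,0,0,0,0,-1]

```text
clock: 18.15
tcp_pos: [0.5797, -0.2985, 0.0337]
orientation: [-0.0, -0.126, 0.992, 0.0]
wrist_force: [-0.5, -0.6, -1.2]
finger_gap: 0.0278
grip_force: 60.3
```

Request:
step_arm:
  deltas:
    - [0,0,-1,0,0,0,-1]
    - [0,0,0,0,0,0,-1]
    - [0,0,0,0,0,0,-1]

```text
clock: 18.45
tcp_pos: [0.5799, -0.2986, 0.0331]
orientation: [0.0, -0.126, 0.992, -0.0]
wrist_force: [-1.2, 0.1, 0.6]
finger_gap: 0.0273
grip_force: 60.6
```

Request:
step_arm:
  deltas:
    - [0,0,-1,0,0,0,-1]
    - [0,0,0,0,0,0,-1]
    - [0,0,0,0,0,0,-1]

```text
clock: 18.75
tcp_pos: [0.5799, -0.2986, 0.033]
orientation: [0.0, -0.126, 0.992, -0.0]
wrist_force: [-2.6, 0.3, 6.5]
finger_gap: 0.0275
grip_force: 61.3
```

Request:
step_arm:
  deltas:
    - [0,0,1,0,0,0,-1]
    - [0,0,0,0,0,0,0.2]
    - [0,0,0,0,0,0,0.2]
    - [0,0,0,0,0,0,0.2]
    - [0,0,0,0,0,0,0.2]

```text
clock: 19.25
tcp_pos: [0.5798, -0.2986, 0.0327]
orientation: [-0.0, -0.126, 0.992, 0.0]
wrist_force: [-0.8, 0.6, -1.5]
finger_gap: 0.0511
grip_force: 0.0
```

Request:
step_arm:
  deltas:
    - [0,0,15,0,0,0,0.2]
    - [0,0,30,0,0,0,0.2]
    - [0,0,40,0,0,0,0.2]
    - [0,0,40,0,0,0,0.2]
    - [0,0,30,0,0,0,0.2]

```text
clock: 19.75
tcp_pos: [0.5803, -0.2988, 0.1907]
orientation: [0.001, -0.126, 0.992, -0.001]
wrist_force: [0.6, 0.3, -0.2]
finger_gap: 0.051
grip_force: 0.0
```

Request:
step_arm:
  deltas:
    - [0,0,0,0,0,0,0.2]
    - [0,0,0,0,0,0,0.2]

```text
clock: 19.95
tcp_pos: [0.5803, -0.2989, 0.1887]
orientation: [0.001, -0.126, 0.992, -0.001]
wrist_force: [0.0, 0.3, -1.0]
finger_gap: 0.0512
grip_force: 0.0
```

```bash
python3 look.py pics/w6.png
```

```text
19.95 [ 0.5803 -0.2989  0.1887] [ 8.000e-04 -1.259e-01  9.920e-01 -7.000e-04] closing yaw 104.5 [-0.6   0.48  0.19  1.28  0.   -0.85]
blue70 [324. 191.] 2014 [ 0.5781 -0.2981  0.0688] [array([ 579.5, -297.6]), array([60. , 27.6]), np.float64(13.8)]
blue54 [462.  55.] 941 [ 0.4205 -0.2054  0.0519] [array([ 419.9, -204.9]), array([45.9, 22.5]), np.float64(20.5)]
blue54 [246.  86.] 1124 [ 0.5045 -0.39    0.052 ] [array([ 504.5, -390.6]), array([22. , 45.8]), np.float64(69.6)]
blue54 [324. 156.] 86 [ 0.5508 -0.3058  0.0534] [array([ 551.3, -305.9]), array([ 2.8, 26.4]), np.float64(17.1)]
chip [499. 177.] 252 [ 0.5254 -0.0994  0.0143] [array([525.3, -93.7]), array([16.9, 33.7]), np.float64(2.9)]
chip [517. 194.] 224 [ 0.5369 -0.067   0.0192] [array([539.7, -64.8]), array([30.8, 18.4]), np.float64(13.5)]
chip [496. 208.] 219 [ 0.5616 -0.0843  0.0121] [array([563., -79.]), array([40.4, 25.9]), np.float64(12.9)]
wall [607. 203.] 620 [ 0.4988 -0.007   0.1134] [array([496.8,   2.3]), array([ 11. , 127.5]), np.float64(14.6)]
wall [596. 266.] 708 [0.5704 0.0317 0.1131] [array([567.9,  46.6]), array([ 11.9, 177.5]), np.float64(14.6)]
```

View pics/w6.png

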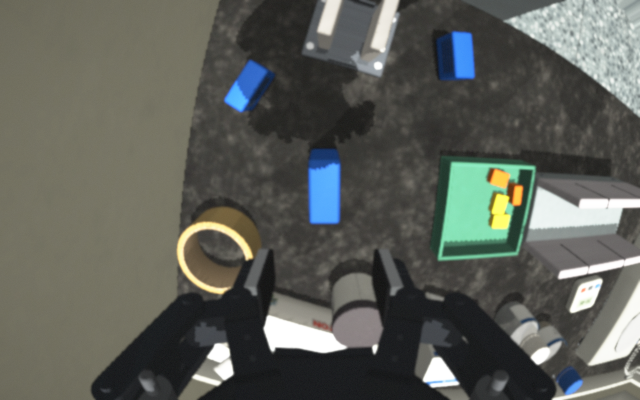

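The scraper stands upright and free at (324,190), and all four chips lie in the tray around (505,200). The bystanders have not moved, so I'll hand in.

```bash
python3 -c "
from workcell import *
print(hand_in())"
```

```text
the job is handed in; nothing more can be done
None
```

The job is done and handed in at about 20 s of the 72 s: all four offcuts are in the green tray, and the scraper stands upright and released on the worktop at about (0.58, -0.30).

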